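# Square a filter carton on the fence board and complete the crosswise layer

## Robot

A 7-joint arm with a two-finger parallel gripper is mounted at the origin on the work surface. World frame = base frame: x ahead of the robot, y to its left, z up, the work surface at z = 0. Lengths are in m, angles in rad, forces in N, time in s.
With the tool pointing down it reaches from about 0.4 to 0.875 m from the base axis. Payload 19.3 kg.
Tool frame: the origin (TCP) lies where the fingers leave the gripper's body, on its centre line; the fingertips stand bot.tip_reach ahead of it and the grasp point (between the pads) lies 54 mm ahead of it (bot.tip_reach is the distance from the TCP to the fingertips, in m); z points along the fingers, y is the line along which they close (so a half turn about z gives the same grasp; the last joint's range is limited). The gripper opens to 85 mm and grips with 20 to 120 N. Pads are 22 mm wide; open, the fingers measure 114 mm over their backs; the gripper's body (76 mm by 85 mm) begins 54 mm behind the grasp point. The pads swing forward as they close: fully open they stand 13 mm farther back than shut.
Start: joints at [-1.183, 0.521, -0.036, 1.599, 0.021, 1.021, -0.113], TCP at [0.276, 0.561, 0.304] pointing down, gripper open.
Joint ranges: [-2.91, 2.91], [-0.3, 2.13], [-1.5, 1.42], [0.17, 2.43], [-1.26, 4.41], [0.16, 1.93], [-2.52, 2.52]. Speed limits (rad/s): [1.89, 1.89, 2.39, 2.39, 3.01, 3.01, 3.01].

## Interface

Orientations are given as [roll, pitch, yaw] about the fixed x, y, z axes, in that order (R = Rz(yaw) Ry(pitch) Rx(roll)).
In Python, from workcell import bot gives the robot as it stands. The module is installed in compiled form; this text tells all that it offers.
- The arm moves only by the shell command python3 -m jog 'ROWS' [FORCE]. ROWS is JSON, a list that holds one entry, the list of rows, each a list of 7 numbers: the shift along the tool's x, y, z in mm, then the turn, a rotation vector about the tool's x, y, z in rad, then the opening, from 0 (shut) to 1 (fully open). In form: [[[tx, ty, tz, wx, wy, wz, fingers], ...]]. A call has 1 to 5 rows; each row shifts and turns the commanded pose from where the row before left it, along the tool's axes as they then stand; what a row does not reach is not made up. A row lasts 1/10 s, in which the tool goes at most 50 mm and 8.59 degrees, less where a joint would pass 70% of its speed; a pose out of reach is approached as far as the arm can. A call is refused whole if a number of a shift passes 50 or a number of a turn 0.15, either way. A call with a gripper value outside its range is refused whole. The fingers move at their own pace and stop on an object; FORCE is the grip in N (left out, the last holds). Time passes only in rows, so rows that do not move let the fingers close. It gives the time, the measured TCP pose, the force, the opening and the grip force at its end, in the units of the state.
- bot.observe(): the state, without advancing time (a new reading comes with each control period).
- bot.grab_frame(name): name is "scene" or "top" or "wrist"; returns a dict with "img" (480x640x3 uint8, red, green, blue), "intrinsics" (3x3 intrinsics, pixels), "k1" (the pictures are not rectified: a ray, as slopes to the right and down, at radius r is drawn at 1 + k1 r^2 times it, then the intrinsics apply), "R" (3x3) and "t" (3): a world point X has camera coordinates R X + t; the wrist camera has in their place "tool_from_camera" (4x4, takes a point from camera to tool coordinates, whose origin is the TCP and whose axes are the flange's). Camera axes: x right, y down, z forward; pixel columns grow to the right and rows downward; lengths in m; the calibration is good to about 2 mm. A picture is of the moment at which its call begins: read the wrist's pose just before it. There is no depth.
- bot.job_done(): hands the job in; it is judged then, once.
Trained networks look in a picture, given as the dict that the camera call returned (one of the last four; its "shot" number tells which), for a name from the list of things; names that differ only in an ending like _2 or _b are one class to them, and where a whole thing is asked for, a point or a joint stands for the part that bears it (a point fixed in the world has none). Each returns a list of dicts, best first, with "conf" (0 to 1); they miss things now and then, are a little off and sometimes report something else, mostly with a low value. They report only what shows in the picture. A call takes as long as a camera call. They do not tell look-alikes from the thing itself.
- bot.trace(query, picture): "region" (480x640 bool, what is visible of it).
- bot.spot_point(query, picture): "xyz" ([x, y, z] in m, in world coordinates, good to about 4 mm: a listed point, or the origin of a listed thing).
The state is a dict: "clock": time; "qpos": joint angles; "qd": joint speeds; "joint_efforts": joint torques, N m; "position": TCP position; "tool_rot": TCP orientation; "force": force on the tool from outside, world axes, zero at the start; "moment": the same for the moment, N m; "grip_width": finger opening in m; "finger_force": force on a finger pad.
Only numpy, scipy, OpenCV 4.12 (cv2) and the standard library are available. Lean on these libraries where they do the work, as an engineer would, in place of code of your own. Each camera call takes 0.05 s, during which the arm holds its last target. There are 200 camera calls.

## Task

On the bench beside the gas machine, push the loose carton that lies skew on the metal squaring board until one long side is flush against the long fence and its end is flush against the other fence in the corner, and let it go there. Then pick it up and set it upright in the empty half of the stack's upper layer: parallel to and close beside the carton already up there, ends in line, crosswise to the two cartons below. Do not shift the stacked cartons, and leave the bottle, bowl and screwdriver alone.

Things in the scene. Friction and masses are not known exactly. Their poses are not given: they have to be found in the camera images.
- carton: White card carton with a dark panel on each long side, a rigid block 66 (own x) x 33 (own y) x 46 (own z, high) mm, 0.08 to 0.17 kg; origin at the centre of its underside. The loose one: starts standing on the squaring board, skew by up to about 26 degrees to the fences and clear of them, its own +x roughly along the board's +x. Slides when pushed.
- board: Squaring board, fixed: aluminium plate 190 (own x) x 170 (own y) x 6 mm; origin at the centre of its underside. On the plate two straight steel fences, 12 mm wide and rising 12 mm above it. Long fence along own x: inner face at own y = +65 mm, x from -88 to +87. End fence along own y: inner face at own x = +75 mm, y from -65 to +77. The other two sides are open.
- corner (a point): The inner corner where the two fence faces meet, on the plate's top surface, at own (75, 65, 6) mm of the board, axes parallel to the board's: a carton fully squared has its own x along this x (its long side on the long fence) and its origin at (-33, -16.5, 0) mm from this point.
- stand: Low grey plastic stock stand, fixed, 110 x 110 mm, top 12 mm above its underside; origin at the centre of its underside; may be turned any way. On it, lower layer: two cartons, long sides along the stand's x, at own y = +18 and -18 mm. Upper layer: cartons crosswise, long sides along the stand's y; one is there, at own x = -18 mm.
- place (a point): The empty place in the upper layer, on top of the lower layer, at own (18, 0, 58) mm of the stand, axes parallel to the stand's: where the carton's origin must come, the carton's own x along this y, either way round.
- lower_a: White card carton with a dark panel on each long side, a rigid block 66 (own x) x 33 (own y) x 46 (own z, high) mm, 0.08 to 0.17 kg; origin at the centre of its underside. In the stack, lower layer, at the stand's y = +18 mm; loose.
- lower_b: White card carton with a dark panel on each long side, a rigid block 66 (own x) x 33 (own y) x 46 (own z, high) mm, 0.08 to 0.17 kg; origin at the centre of its underside. In the stack, lower layer, at the stand's y = -18 mm; loose.
- upper: White card carton with a dark panel on each long side, a rigid block 66 (own x) x 33 (own y) x 46 (own z, high) mm, 0.08 to 0.17 kg; origin at the centre of its underside. In the stack, already in the upper layer at the stand's x = -18 mm, its top 104 mm above the stand's underside; loose.
- bottle: Bystander: white bottle 56 mm across and 85 mm high, origin at the centre of its underside.
- bowl: Bystander: steel bowl 100 mm across and 40 mm high, origin at the centre of its underside.
- driver: Bystander: screwdriver with a black handle lying on the bench, about 200 mm long along its own x.
There are look-alikes about, which are no part of the job. What is shaped like the lower_a but brown is not meant.

How it is judged:
By the outcome, as a careful person would: the job done as asked, in the order asked, and still so for the second after the job is handed in, with the robot touching nothing.
It also fails if it takes over 67 s, if anything falls off the work surface, if the arm or the gripper's body presses on something with over 40 N, if the wrist force passes 120 N, or if a joint passes its speed limit or range.

## Working session

There is one attempt and no reset: what is moved stays moved. The work goes in short steps, Python scripts to look and compute and a shell command to move; the robot and the scene stay as the last step left them, time stands still between calls to the robot, and variables do not carry over. Pictures are saved under pics/ and viewed, at most 10 in all, crops included, and the job is handed in when it is done.

```bash
mkdir -p pics; cat > h.py <<'E'
import numpy as np, cv2
from workcell import bot
from scipy.spatial.transform import Rotation as Ro
def ray(f,u,v):
    K=np.array(f["intrinsics"]);x=(u-K[0,2])/K[0,0];y=(v-K[1,2])/K[1,1]
    k=f["k1"];a,b=x,y
    for _ in range(20):
        s=1+k*(a*a+b*b);a,b=x/s,y/s
    return np.array([a,b,1.])
def cam(f,st=None):
    if "R" in f and f["R"] is not None:
        R=np.array(f["R"]);t=np.array(f["t"]);return R.T,-R.T@t
    T=np.array(f["tool_from_camera"]);A=Ro.from_euler('xyz',st["tool_rot"]).as_matrix() if np.size(st["tool_rot"])==3 else np.array(st["tool_rot"])
    return A@T[:3,:3],A@T[:3,3]+np.array(st["position"])
def onz(f,u,v,z,st=None):
    R,c=cam(f,st);d=R@ray(f,u,v);return c+d*(z-c[2])/d[2]
def proj(f,X,st=None):
    R,c=cam(f,st);p=R.T@(np.array(X)-c);a,b=p[:2]/p[2];s=1+f["k1"]*(a*a+b*b);K=np.array(f["intrinsics"])
    return np.array([K[0,0]*a*s+K[0,2],K[1,1]*b*s+K[1,2]])
def save(f,n): cv2.imwrite("pics/"+n,f["img"][:,:,::-1])
E
python3 - <<'E'
from h import *
s=bot.observe();print({k:np.round(v,3).tolist() for k,v in s.items()},bot.tip_reach)
for n in("top","scene"):
    f=bot.grab_frame(n);save(f,n+"0.png")
    print(n,cam(f)[1].round(3))
    for q in("carton","corner","place","stand","board","upper","bottle","bowl","driver"):
        print(q,[(np.round(d["xyz"],3).tolist(),round(d["conf"],2)) for d in bot.spot_point(q,f)])
E
```

```text
{'clock': 0.0, 'qpos': [-1.183, 0.522, -0.036, 1.6, 0.021, 1.021, -0.113], 'qd': [0.0, -0.001, 0.001, -0.0, -0.001, 0.0, 0.001], 'joint_efforts': [0.001, -92.712, 1.981, -36.993, 0.018, 0.008, 0.0], 'position': [0.276, 0.56, 0.303], 'tool_rot': [-3.14, 0.0, 2.684], 'force': [0.091, 0.043, -0.009], 'moment': [-0.041, -0.01, -0.021], 'finger_force': 0.0, 'grip_width': 0.085} 0.0726
top [ 0.413 -0.011  1.121]
carton [([0.54, 0.166, 0.005], 0.95), ([0.505, -0.232, 0.062], 0.39), ([0.556, 0.174, 0.002], 0.25)]
corner [([0.63, 0.234, 0.005], 0.76)]
place [([0.528, -0.204, 0.056], 0.9)]
stand [([0.519, -0.218, 0.001], 0.88)]
board [([0.556, 0.173, -0.0], 0.64)]
upper [([0.505, -0.227, 0.065], 0.8)]
bottle [([0.742, -0.01, 0.0], 0.9)]
bowl [([0.657, -0.496, 0.005], 0.92)]
driver [([0.558, 0.496, -0.001], 0.64)]
scene [ 1.192 -0.267  0.943]
carton [([0.536, 0.166, 0.004], 0.81), ([0.657, -0.494, -0.0], 0.53), ([0.631, 0.235, 0.004], 0.28)]
corner [([0.632, 0.236, 0.003], 0.58), ([0.561, 0.499, -0.0], 0.24)]
place [([0.532, -0.204, 0.054], 0.86)]
stand [([0.52, -0.218, -0.002], 0.89)]
board []
upper [([0.505, -0.228, 0.061], 0.73), ([0.519, -0.215, 0.0], 0.38)]
bottle [([0.744, -0.013, 0.003], 0.82), ([0.531, -0.229, 0.011], 0.38)]
bowl [([0.657, -0.495, -0.005], 0.81)]
driver [([0.563, 0.499, -0.0], 0.91)]
```

View pics/top0.png

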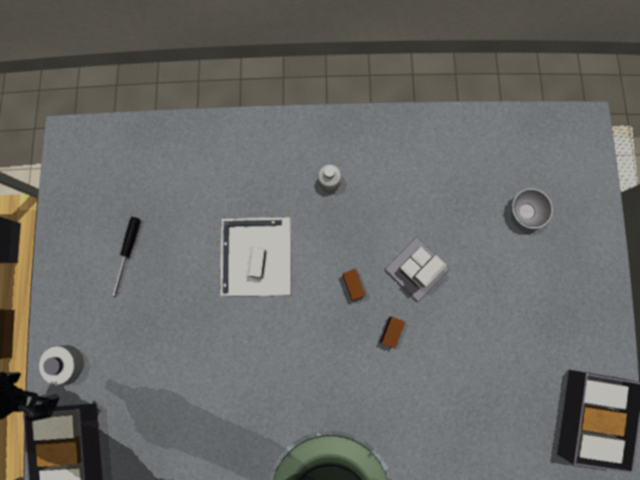

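View pics/scene0.png

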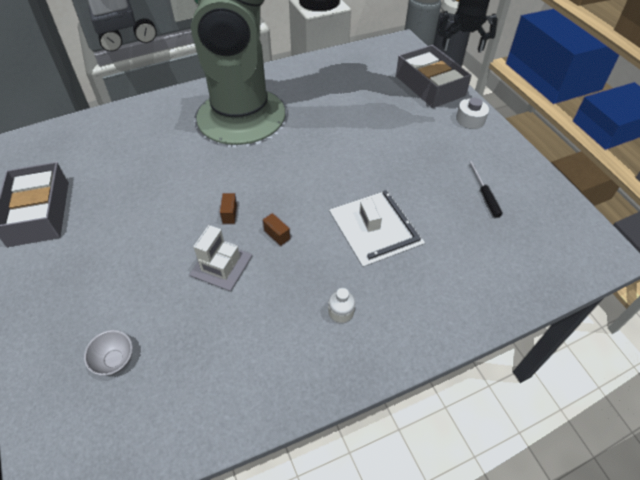

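The top picture shows the squaring board at (255,257), its fences on the left and at the top. The only white carton on it stands at (257,263), and the stack is at (417,268). The brown look-alikes at (353,285) and (392,333) are not meant. In the scene picture the carton is at (371,213) and the stack at (218,255). A second bottle and two boxes near the edges are unrelated. I'll swing above the board, turned so that tool y lies along world x.

```bash
python3 -m jog '[[[0,0,0,0,0,0.14,0],[0,0,0,0,0,0.14,0],[0,0,0,0,0,0.14,0],[0,0,0,0,0,0.14,0],[0,0,0,0,0,0.14,0]]]'
python3 -m jog '[[[0,0,0,0,0,0.14,0],[0,0,0,0,0,0.14,0],[0,0,0,0,0,0.133,0],[-30,20,0,0,0,0,0],[-38,22,0,0,0,0,0]]]'
python3 -m jog '[[[-38,22,0,0,0,0,0],[-38,22,0,0,0,0,0],[-38,22,0,0,0,0,0],[-38,22,0,0,0,0,0],[-38,22,0,0,0,0,0]]]'
python3 -m jog '[[[-38,22,0,0,0,0,0],[-38,22,0,0,0,0,0],[-38,22,0,0,0,0,0],[-38,22,0,0,0,0,0],[0,0,0,0,0,0,0]]]'
```

```text
clock: 1.5
position: [0.2762, 0.5606, 0.3039]
tool_rot: [-3.142, -0.0, 1.978]
force: [0.1, -0.3, -0.6]
grip_width: 0.0122
finger_force: 0.0
clock: 2.0
position: [0.3176, 0.4929, 0.3035]
tool_rot: [-3.142, -0.0, 1.573]
force: [0.9, -0.1, 0.3]
grip_width: -0.0
finger_force: 0.0
clock: 2.5
position: [0.4289, 0.301, 0.3041]
tool_rot: [3.141, -0.0, 1.571]
force: [1.1, -0.6, 0.3]
grip_width: 0.0
finger_force: 0.0
clock: 3.0
position: [0.5185, 0.1451, 0.3043]
tool_rot: [3.14, 0.002, 1.564]
force: [-0.6, 0.2, 0.5]
grip_width: -0.0001
finger_force: 0.0
```

```bash
python3 - <<'E'
from h import *
s=bot.observe();f=bot.grab_frame("wrist");save(f,"w1.png")
print(s["position"],s["tool_rot"],cam(f,s)[1])
for q in("carton","corner","board"):
    print(q,[(np.round(d["xyz"],4).tolist(),round(d["conf"],2),proj(f,d["xyz"],s).round()) for d in bot.spot_point(q,f)])
E
```

```text
[0.51848014 0.14507227 0.30426591] [3.13997106e+00 1.66802396e-03 1.56362744e+00] [0.51856781 0.22603398 0.37469622]
carton [([0.5403, 0.1603, 0.0063], 0.9, array([346., 190.]))]
corner [([0.6352, 0.2377, 0.0018], 0.97, array([437., 115.]))]
board [([0.5567, 0.1722, 0.0016], 0.91, array([361., 178.]))]
```

View pics/w1.png

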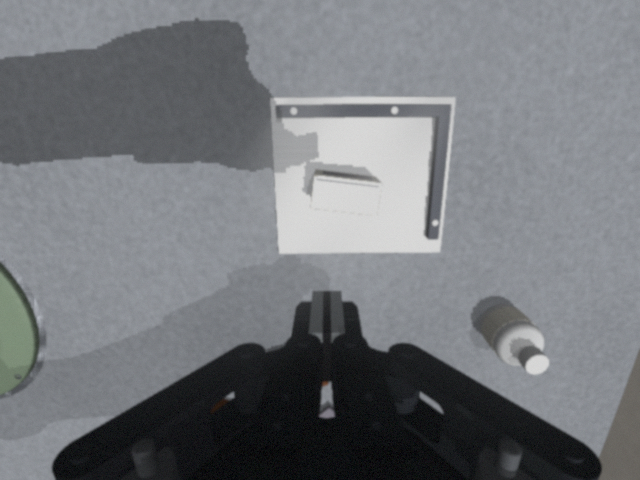

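The wrist picture shows the board with plate corners near (271,97), (455,97), (440,253) and (278,254). The long fence runs along row 111 and the end fence along column 440. The carton's top is around (346,193), turned a few degrees.

```bash
cat >> h.py <<'E'
def box(f,s,x,y,a,dx,dy,z,im,col,k,o):
    c,q=np.cos(a),np.sin(a)
    P=[proj(f,[x+c*u-q*v,y+q*u+c*v,z],s) for u,v in((-dx,-dy),(dx,-dy),(dx,dy),(-dx,dy))]
    cv2.polylines(im,[np.round((np.array(P)-o+.5)*k).astype(int)],True,col,1)
E
python3 - <<'E'
from h import *
s=bot.observe();f=bot.grab_frame("wrist")
P=np.array([onz(f,u,v,.006,s)[:2] for u,v in((271,97),(455,97),(440,253),(278,254))]);print(P.round(4),P.mean(0))
d=P[1]+P[2]-P[0]-P[3];a=np.arctan2(d[1],d[0]);print("yaw",np.degrees(a),[np.linalg.norm(P[i]-P[i-1]).round(4) for i in range(4)])
c=P.mean(0);cr=c+[75e-3*np.cos(a)-65e-3*np.sin(a),75e-3*np.sin(a)+65e-3*np.cos(a)];print("corner",cr)
print("carton yaw top edges",[onz(f,u,v,.052,s)[:2].round(4) for u,v in((315,178),(382,184),(380,215),(310,208))])
k=4;o=np.array([260,85]);im=cv2.resize(f["img"][85:85+150*1+30,260:460],None,fx=k,fy=k,interpolation=cv2.INTER_CUBIC)[:,:,::-1].copy()
im=im[:600]
box(f,s,*c,a,.095,.085,.006,im,(0,0,255),k,o)
ca,sa=np.cos(a),np.sin(a)
box(f,s,cr[0]-ca*.05+sa*.05,cr[1]-sa*.05-ca*.05,a,.05,.05,.018,im,(0,255,0),k,o)
box(f,s,cr[0]-ca*.05+sa*.05,cr[1]-sa*.05-ca*.05,a,.05,.05,.006,im,(255,0,0),k,o)
cv2.imwrite("pics/w1c.png",im)
E
```

```text
[[0.4593 0.2623]
 [0.6469 0.263 ]
 [0.649  0.0929]
 [0.459  0.0917]] [0.55356038 0.17749632]
yaw 0.27890852522091963 [np.float64(0.1706), np.float64(0.1876), np.float64(0.1701), np.float64(0.1901)]
corner [0.62824308 0.24286064]
carton yaw top edges [array([0.5048, 0.1867]), array([0.5689, 0.181 ]), array([0.5685, 0.1504]), array([0.4996, 0.1575])]
```

View pics/w1c.png

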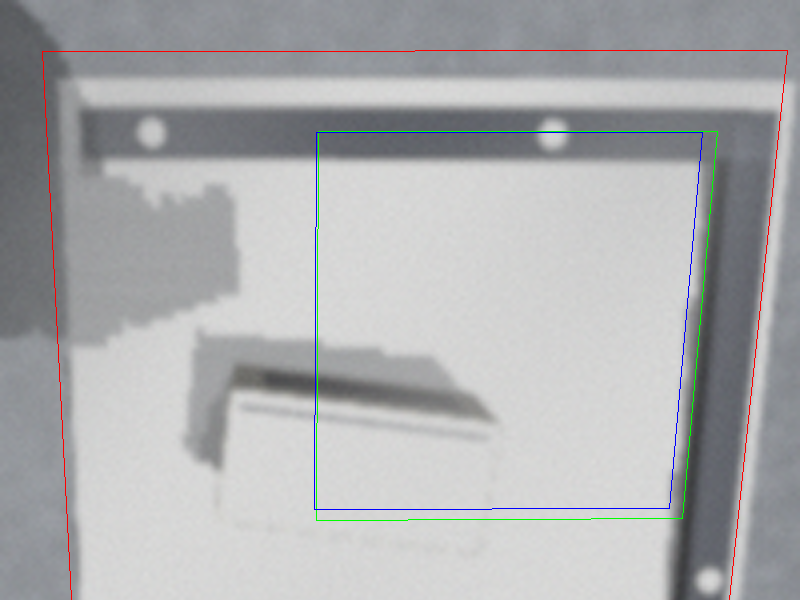

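The arm was still settling in the first shot. In the crop, the foot of the long fence lies on crop row 160 and the end fence's inner foot runs from crop (702,170) to (668,600). The carton's top corners are at crop (230,390), (497,422), (487,545) and (217,515).

```bash
python3 - <<'E'
from h import *
s=bot.observe();f=bot.grab_frame("wrist");print(s["position"],s["tool_rot"])
g=lambda x,y,z:onz(f,260+x/4-.5,85+y/4-.5,z,s)[:2]
L=[g(105,160,.006),g(700,160,.006)];E=[g(702,170,.006),g(668,600,.006)]
print("long",np.round(L,4),"end",np.round(E,4))
C=np.array([g(*p,.052) for p in((230,390),(497,422),(487,545),(217,515))])
print(C.round(4),C.mean(0),[np.linalg.norm(C[i]-C[i-1]).round(4) for i in range(4)])
d=C[1]+C[2]-C[0]-C[3];print("yaw",np.degrees(np.arctan2(d[1],d[0])))
d=bot.spot_point("corner",f)+bot.spot_point("carton",f)+bot.spot_point("board",f);print([(np.round(q["xyz"],4),q["conf"]) for q in d])
E
```

```text
[0.51578784 0.15177413 0.30384476] [-3.14132184e+00 -3.67858577e-04  1.57250241e+00]
long [[0.4732 0.2358]
 [0.6282 0.2363]] end [[0.629  0.2339]
 [0.6308 0.116 ]]
[[0.5065 0.1831]
 [0.5708 0.1755]
 [0.5699 0.1449]
 [0.5031 0.1524]] [0.53758116 0.16398264] [np.float64(0.0309), np.float64(0.0647), np.float64(0.0307), np.float64(0.0673)]
yaw -6.600214788022166
[(array([0.6335, 0.2355, 0.0025]), 0.62), (array([0.5396, 0.1612, 0.0053]), 0.8), (array([0.5586, 0.1759, 0.0014]), 0.71)]
```

Corner at about (0.630, 0.236) with the board almost square to the world. The carton is at (0.538, 0.164), yaw -6.6°, and its measured size fits. I'll descend on the open -y side with the fingers shut.

```bash
python3 -m jog '[[[-22,11,0,0,0,0,0],[-22,11,0,0,0,0,0],[0,0,45,0,0,0,0],[0,0,45,0,0,0,0],[0,0,45,0,0,0,0]]]'
python3 -m jog '[[[0,0,40,0,0,0,0],[0,0,25,0,0,0,0],[0,0,11,0,0,0,0],[0,0,0,0,0,0,0],[0,0,0,0,0,0,0]]]'
```

```text
clock: 3.95
position: [0.5382, 0.107, 0.1677]
tool_rot: [3.141, -0.0, 1.571]
force: [1.1, 0.2, -1.6]
grip_width: -0.0001
finger_force: 0.0
clock: 4.45
position: [0.5387, 0.1068, 0.094]
tool_rot: [3.14, -0.0, 1.571]
force: [0.9, 0.3, 0.1]
grip_width: 0.0001
finger_force: 0.0
```

```bash
python3 -m jog '[[[8,0,0,0,0,0,0],[8,0,0,0,0,0,0],[8,0,0,0,0,0,0],[6,0,0,0,0,0,0],[6,0,0,0,0,0,0]]]'
python3 -m jog '[[[6,0,0,0,0,0,0],[6,0,0,0,0,0,0],[6,0,0,0,0,0,0],[6,0,0,0,0,0,0],[6,0,0,0,0,0,0]]]'
python3 -m jog '[[[5,0,0,0,0,0,0],[4,0,0,0,0,0,0],[2,0,0,0,0,0,0],[1,0,0,0,0,0,0],[0,0,0,0,0,0,0]]]'
```

```text
clock: 4.95
position: [0.5383, 0.1433, 0.0931]
tool_rot: [3.141, 0.0, 1.571]
force: [0.2, -2.7, 0.9]
grip_width: -0.0002
finger_force: 0.7
clock: 5.45
position: [0.5382, 0.173, 0.0929]
tool_rot: [-3.141, 0.0, 1.571]
force: [-0.4, -1.6, 1.4]
grip_width: -0.0001
finger_force: 0.8
clock: 5.95
position: [0.5382, 0.1847, 0.0929]
tool_rot: [-3.142, -0.0, 1.571]
force: [-0.1, -0.1, 0.6]
grip_width: -0.0
finger_force: 0.0
```

```bash
python3 -m jog '[[[2,0,0,0,0,0,0],[2,0,0,0,0,0,0],[2,0,0,0,0,0,0],[0,0,0,0,0,0,0]]]'
python3 -m jog '[[[1,0,0,0,0,0,0],[1,0,0,0,0,0,0],[0,0,0,0,0,0,0]]]'
```

```text
clock: 6.35
position: [0.5382, 0.191, 0.0929]
tool_rot: [-3.142, -0.0, 1.571]
force: [-0.4, -1.3, 0.2]
grip_width: 0.0001
finger_force: 0.0
clock: 6.65
position: [0.5382, 0.1928, 0.0929]
tool_rot: [3.142, -0.0, 1.571]
force: [0.2, -0.9, 0.3]
grip_width: -0.0003
finger_force: 0.0
```

```bash
python3 -m jog '[[[1,0,0,0,0,0,0],[1,0,0,0,0,0,0],[0,0,0,0,0,0,0]]]'
python3 -m jog '[[[1,0,0,0,0,0,0],[1,0,0,0,0,0,0],[0,0,0,0,0,0,0]]]'; python3 - <<'E'
from h import *
s=bot.observe();f=bot.grab_frame("wrist");cv2.imwrite("pics/w2.png",f["img"][:,:,::-1])
E
```

```text
clock: 6.95
position: [0.5383, 0.1931, 0.093]
tool_rot: [-3.141, 0.002, 1.57]
force: [-1.1, -9.6, 5.2]
grip_width: 0.0003
finger_force: 4.7
clock: 7.25
position: [0.5383, 0.1933, 0.0931]
tool_rot: [-3.141, 0.004, 1.568]
force: [-2.5, -19.7, 9.9]
grip_width: -0.0002
finger_force: 9.7
```

View pics/w2.png

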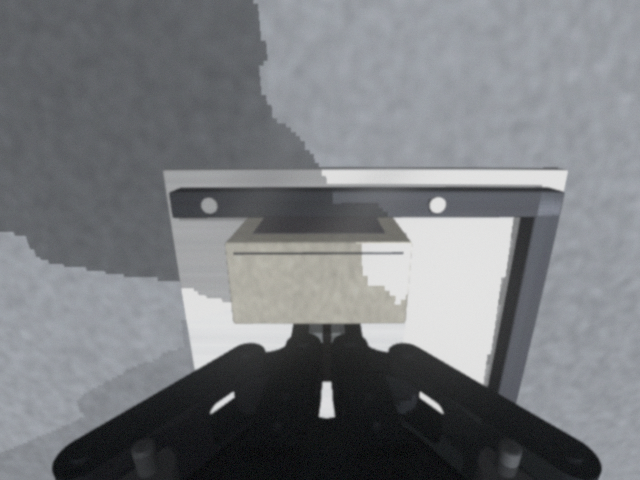

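The carton sits against the long fence near (320,220) in the picture, with 20 N of reaction. Next I'll go round to its -x end.

```bash
python3 -m jog '[[[-10,0,0,0,0,0,0],[-30,0,0,0,0,0,0],[0,-35,0,0,0,0,0],[0,-35,0,0,0,0,0],[0,0,0,0,0,0,0]]]'
python3 -m jog '[[[31,0,0,0,0,0,0],[31,0,0,0,0,0,0],[0,0,0,0,0,0,0],[0,8,0,0,0,0,0],[0,6,0,0,0,0,0]]]'
python3 -m jog '[[[0,6,0,0,0,0,0],[0,6,0,0,0,0,0],[0,6,0,0,0,0,0],[0,6,0,0,0,0,0],[0,6,0,0,0,0,0]]]'
python3 -m jog '[[[0,6,0,0,0,0,0],[0,6,0,0,0,0,0],[0,6,0,0,0,0,0],[0,6,0,0,0,0,0],[0,0,0,0,0,0,0]]]'
```

```text
clock: 7.8
position: [0.4644, 0.1563, 0.0928]
tool_rot: [-3.138, 0.0, 1.572]
force: [-0.5, -0.4, 0.2]
grip_width: -0.0002
finger_force: 0.0
clock: 8.3
position: [0.4833, 0.2178, 0.093]
tool_rot: [3.141, 0.0, 1.57]
force: [0.5, 0.2, -0.4]
grip_width: -0.0002
finger_force: 0.0
clock: 8.8
position: [0.5127, 0.2184, 0.0928]
tool_rot: [-3.141, 0.0, 1.571]
force: [-1.7, -1.4, 0.9]
grip_width: -0.0
finger_force: 1.1
clock: 9.3
position: [0.5373, 0.2187, 0.0929]
tool_rot: [3.14, -0.0, 1.571]
force: [0.2, 0.8, -1.1]
grip_width: -0.0
finger_force: 0.0
```

```bash
python3 -m jog '[[[0,3,0,0,0,0,0],[0,3,0,0,0,0,0],[0,2,0,0,0,0,0],[0,1,0,0,0,0,0],[0,0,0,0,0,0,0]]]'
python3 -m jog '[[[0,1,0,0,0,0,0],[0,1,0,0,0,0,0],[0,1,0,0,0,0,0],[0,0,0,0,0,0,0]]]'
```

```text
clock: 9.8
position: [0.5454, 0.2187, 0.0929]
tool_rot: [3.141, -0.0, 1.571]
force: [0.8, -0.5, 0.7]
grip_width: -0.0002
finger_force: 0.0
clock: 10.2
position: [0.5484, 0.2186, 0.0929]
tool_rot: [3.141, -0.0, 1.571]
force: [-0.3, 0.4, -0.2]
grip_width: -0.0001
finger_force: 0.0
```

```bash
python3 -m jog '[[[0,1,0,0,0,0,0],[0,1,0,0,0,0,0],[0,0,0,0,0,0,0]]]'
python3 -m jog '[[[0,1,0,0,0,0,0],[0,1,0,0,0,0,0],[0,0,0,0,0,0,0]]]'
```

```text
clock: 10.5
position: [0.5504, 0.2186, 0.0929]
tool_rot: [3.141, 0.0, 1.571]
force: [-0.8, 0.2, -0.4]
grip_width: -0.0002
finger_force: 0.0
clock: 10.8
position: [0.552, 0.2187, 0.0928]
tool_rot: [-3.141, 0.0, 1.571]
force: [-2.9, 0.4, 2.0]
grip_width: -0.0005
finger_force: 1.8
```

```bash
python3 -m jog '[[[0,1,0,0,0,0,0],[0,1,0,0,0,0,0],[0,0,0,0,0,0,0]]]'; python3 -m jog '[[[0,-10,0,0,0,0,0],[0,-30,0,0,0,0,0],[-31,0,0,0,0,0,0],[-31,0,0,0,0,0,0],[-25,0,0,0,0,0,0]]]'
python3 -m jog '[[[0,45,0,0,0,0,0],[0,40,0,0,0,0,0],[0,0,0,0,0,0,0]]]'
```

```text
clock: 11.1
position: [0.5524, 0.2187, 0.0928]
tool_rot: [-3.137, 0.0, 1.571]
force: [-16.8, -0.8, 13.8]
grip_width: 0.0001
finger_force: 8.4
clock: 11.6
position: [0.5141, 0.1301, 0.0931]
tool_rot: [3.141, 0.0, 1.57]
force: [0.4, 0.6, 0.8]
grip_width: -0.0001
finger_force: 0.0
clock: 11.9
position: [0.6035, 0.1309, 0.0933]
tool_rot: [3.137, -0.0, 1.569]
force: [-1.6, -0.3, -0.2]
grip_width: 0.0003
finger_force: 0.0
```

```bash
python3 -m jog '[[[25,0,0,0,0,0,0],[20,0,0,0,0,0,0],[8,0,0,0,0,0,0],[4,0,0,0,0,0,0],[0,0,0,0,0,0,0]]]'
python3 -m jog '[[[2,0,0,0,0,0,0],[2,0,0,0,0,0,0],[1,0,0,0,0,0,0],[1,0,0,0,0,0,0],[0,0,0,0,0,0,0]]]'
```

```text
clock: 12.4
position: [0.5992, 0.1883, 0.0929]
tool_rot: [3.141, 0.0, 1.571]
force: [-0.0, -0.6, -0.4]
grip_width: 0.0002
finger_force: 0.0
clock: 12.9
position: [0.5993, 0.1931, 0.093]
tool_rot: [-3.141, 0.002, 1.57]
force: [-1.8, -6.5, 4.2]
grip_width: -0.0002
finger_force: 3.6
```

```bash
python3 -m jog '[[[1,0,0,0,0,0,0],[0,0,0,0,0,0,0],[-10,0,0,0,0,0,0],[-30,0,0,0,0,0,0],[0,0,-45,0,0,0,1]]]'
python3 -m jog '[[[0,0,-45,0,0,0,1],[0,0,-40,0,0,0,1],[0,0,0,0,0,0,1],[0,0,0,0,0,0,1],[0,0,0,0,0,0,1]]]'
python3 - <<'E'
from h import *
s=bot.observe();f=bot.grab_frame("wrist");print(s["position"],s["tool_rot"])
print([(q,np.round(d["xyz"],4).tolist(),round(d["conf"],2)) for q in("carton","corner") for d in bot.spot_point(q,f)])
X=proj(f,[.6,.22,.05],s).astype(int);o=np.clip(X-[100,75],0,None);o=np.minimum(o,[440,330]);print(o)
cv2.imwrite("pics/w3.png",cv2.resize(f["img"][o[1]:o[1]+150,o[0]:o[0]+200],None,fx=4,fy=4,interpolation=2)[:,:,::-1])
E
```

```text
clock: 13.4
position: [0.5972, 0.1507, 0.1341]
tool_rot: [-3.134, 0.004, 1.567]
force: [0.1, 0.4, 0.1]
grip_width: 0.0131
finger_force: 0.0
clock: 13.9
position: [0.5988, 0.1554, 0.2221]
tool_rot: [-3.14, 0.0, 1.571]
force: [0.4, 0.2, 0.0]
grip_width: 0.0845
finger_force: 0.0
[0.59880497 0.15541868 0.22205294] [-3.14037827e+00  2.47202043e-04  1.57075362e+00]
[('carton', [0.6008, 0.2169, 0.0062], 0.94), ('corner', [0.6332, 0.2381, 0.0046], 0.6)]
[228  76]
```

View pics/w3.png

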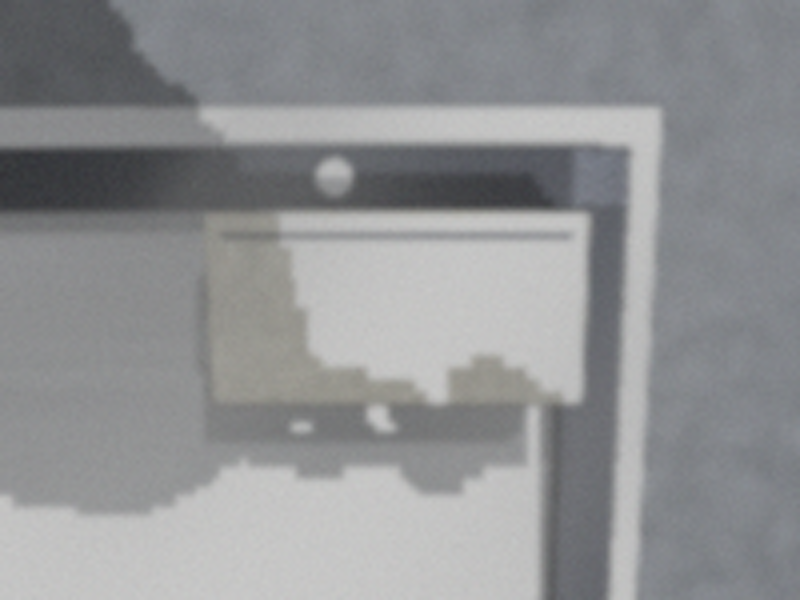

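The carton lies square in the corner: its top spans crop (205,210) to (588,400), parallel to both fences with no visible gap. I'll release it there and grasp it over the ends.

```bash
python3 -m jog '[[[32,1,0,0,0,0,1],[32,0,0,0,0,0,1],[0,0,45,0,0,0,1],[0,0,40,0,0,0,1],[0,0,25,0,0,0,1]]]' 40
python3 -m jog '[[[0,0,12,0,0,0,1],[0,0,5,0,0,0,1],[0,0,0,0,0,0,1],[0,0,0,0,0,0,1]]]'
```

```text
clock: 14.55
position: [0.5989, 0.2194, 0.1094]
tool_rot: [-3.138, 0.002, 1.571]
force: [0.7, 1.2, 0.4]
grip_width: 0.0855
finger_force: 0.0
clock: 14.95
position: [0.6008, 0.2198, 0.0971]
tool_rot: [3.14, -0.001, 1.571]
force: [0.6, 0.1, 1.0]
grip_width: 0.0855
finger_force: 0.0
```

```bash
python3 -m jog '[[[0,0,2,0,0,0,0.7],[0,0,0,0,0,0,0.7],[0,0,0,0,0,0,0.5],[0,0,0,0,0,0,0.5],[0,0,0,0,0,0,0.5]]]' 40
python3 -m jog '[[[0,0,-5,0,0,0,0.5],[0,0,-25,0,0,0,0.5],[0,0,-40,0,0,0,0.5],[0,0,-45,0,0,0,0.5],[0,0,-45,0,0,0,0.5]]]'
```

```text
clock: 15.45
position: [0.5991, 0.2199, 0.0947]
tool_rot: [-3.139, -0.0, 1.571]
force: [-11.0, -1.0, 12.6]
grip_width: 0.0655
finger_force: 44.7
clock: 15.95
position: [0.6, 0.2195, 0.256]
tool_rot: [3.141, -0.0, 1.571]
force: [0.8, -0.1, -1.2]
grip_width: 0.0651
finger_force: 46.0
```

```bash
python3 -m jog '[[[0,0,-12,0,0,0.13,0.5],[0,0,-15,0,0,0.14,0.5],[0,0,-15,0,0,0.14,0.5],[0,0,-5,0,0,0.14,0.5],[0,0,0,0,0,0.14,0.5]]]'
python3 -m jog '[[[0,0,0,0,0,0.11,0.5],[-16,10,0,0,0,0,0.5],[-31,19,0,0,0,0,0.5],[-31,19,0,0,0,0,0.5],[-31,19,0,0,0,0,0.5]]]'
python3 -m jog '[[[-31,19,0,0,0,0,0.5],[-31,19,0,0,0,0,0.5],[-31,19,0,0,0,0,0.5],[-31,19,0,0,0,0,0.5],[-31,19,0,0,0,0,0.5]]]'
python3 -m jog '[[[-31,19,0,0,0,0,0.5],[-31,19,0,0,0,0,0.5],[-31,19,0,0,0,0,0.5],[-31,19,0,0,0,0,0.5],[-31,19,0,0,0,0,0.5]]]'
python3 -m jog '[[[-16,9,0,0,0,0,0.5],[0,0,0,0,0,0,0.5],[0,0,0,0,0,0,0.5],[0,0,0,0,0,0,0.5]]]'
python3 - <<'E'
from h import *
s=bot.observe();f=bot.grab_frame("wrist");save(f,"w4.png");print(s["position"],s["tool_rot"])
for q in("place","upper","stand"):
    print(q,[(np.round(d["xyz"],4).tolist(),round(d["conf"],2),proj(f,d["xyz"],s).round()) for d in bot.spot_point(q,f)])
E
```

```text
clock: 16.45
position: [0.6004, 0.2197, 0.3025]
tool_rot: [3.141, -0.002, 0.875]
force: [0.5, 0.4, -1.5]
grip_width: 0.0654
finger_force: 46.0
clock: 16.95
position: [0.5679, 0.0938, 0.3013]
tool_rot: [3.141, -0.0, 0.772]
force: [2.0, -0.3, -1.1]
grip_width: 0.065
finger_force: 46.0
clock: 17.45
position: [0.5227, -0.0823, 0.3014]
tool_rot: [3.141, -0.001, 0.772]
force: [0.4, 0.3, -1.4]
grip_width: 0.0649
finger_force: 46.0
clock: 17.95
position: [0.4776, -0.2583, 0.3014]
tool_rot: [3.141, -0.001, 0.772]
force: [-0.2, 0.5, -0.7]
grip_width: 0.0649
finger_force: 46.0
clock: 18.35
position: [0.4737, -0.2734, 0.301]
tool_rot: [-3.141, -0.001, 0.772]
force: [-0.0, -0.1, -1.7]
grip_width: 0.0651
finger_force: 46.0
[ 0.47365908 -0.27344971  0.30102279] [-3.14147958e+00 -5.73826557e-04  7.72319117e-01]
place [([0.5309, -0.2076, 0.0539], 0.82, array([318., 121.]))]
upper [([0.5071, -0.2295, 0.0618], 0.69, array([317., 159.]))]
stand [([0.5224, -0.2152, 0.0], 0.91, array([318., 133.]))]
```

View pics/w4.png

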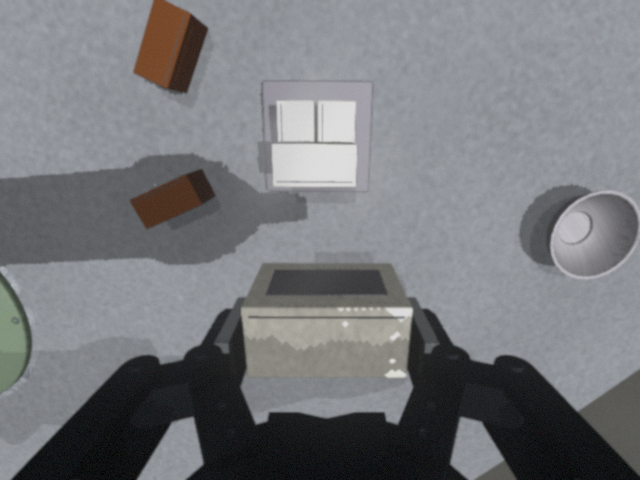

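The stack shows with the stand at (262,81)-(372,191), the upper carton's top around (272,143)-(357,186) and the empty half above it at rows 100-143. The held carton is at (246,307)-(410,377). I'll take an enlarged crop with a first outline over it.

```bash
python3 - <<'E'
from h import *
s=bot.observe();f=bot.grab_frame("wrist")
k=6;o=np.array([255,75]);im=cv2.resize(f["img"][75:175+25,255:380],None,fx=k,fy=k,interpolation=2)[:600,:,::-1].copy()
P=np.array([onz(f,u,v,.104,s)[:2] for u,v in((272,143),(357,143),(355,186),(274,186))])
print(P.round(4),P.mean(0),[np.linalg.norm(P[i]-P[i-1]).round(4) for i in range(4)])
S=np.array([onz(f,u,v,.012,s)[:2] for u,v in((262,81),(372.5,81.5),(369,191),(265,192))])
print(S.round(4),S.mean(0),[np.linalg.norm(S[i]-S[i-1]).round(4) for i in range(4)])
d=S[0]+S[1]-S[2]-S[3];a=np.arctan2(d[1],d[0]);e=P[1]+P[2]-P[0]-P[3];print("stand yaw",np.degrees(a),"upper",np.degrees(np.arctan2(e[1],e[0]))+90)
c=S.mean(0);R=np.array([[np.cos(a),-np.sin(a)],[np.sin(a),np.cos(a)]]);print("place",c+R@[.018,0],"upper pred",c+R@[-.018,0])
box(f,s,*c,a,.055,.055,.012,im,(0,0,255),k,o)
box(f,s,*(c+R@[-.018,0]),a,.0165,.033,.104,im,(0,160,0),k,o)
for v in(.018,-.018): box(f,s,*(c+R@[0,v]),a,.033,.0165,.058,im,(255,0,0),k,o)
cv2.imwrite("pics/w4c.png",im)
H=np.array([(f:=f) is not None and 0 for _ in ()])
T=np.array(f["tool_from_camera"])
def tool(u,v,z):
    r=T[:3,:3]@ray(f,u,v);return (T[:3,3]+r*(z-T[2,3])/r[2])*1000
C=np.array([tool(u,v,.0887-.046) for u,v in((246,307),(410,305),(405,377),(247,377))]);print(C.round(1),C.mean(0).round(1))
E
```

```text
[[ 0.4952 -0.1954]
 [ 0.5405 -0.2422]
 [ 0.5163 -0.2647]
 [ 0.4714 -0.2185]] [ 0.50587024 -0.23019907] [np.float64(0.0331), np.float64(0.0652), np.float64(0.0331), np.float64(0.0645)]
[[ 0.5198 -0.1417]
 [ 0.5949 -0.2197]
 [ 0.5177 -0.2956]
 [ 0.439  -0.2161]] [ 0.51788143 -0.21828497] [np.float64(0.1099), np.float64(0.1083), np.float64(0.1083), np.float64(0.1119)]
stand yaw 43.56133326443422 upper 44.14354817473431
place [ 0.53092489 -0.20588062] upper pred [ 0.50483796 -0.23068932]
[[ 16.1 -30.2  42.7]
 [ 16.8  32.3  42.7]
 [-17.   33.   42.7]
 [-16.8 -32.5  42.7]] [-0.2  0.6 42.7]
```

View pics/w4c.png

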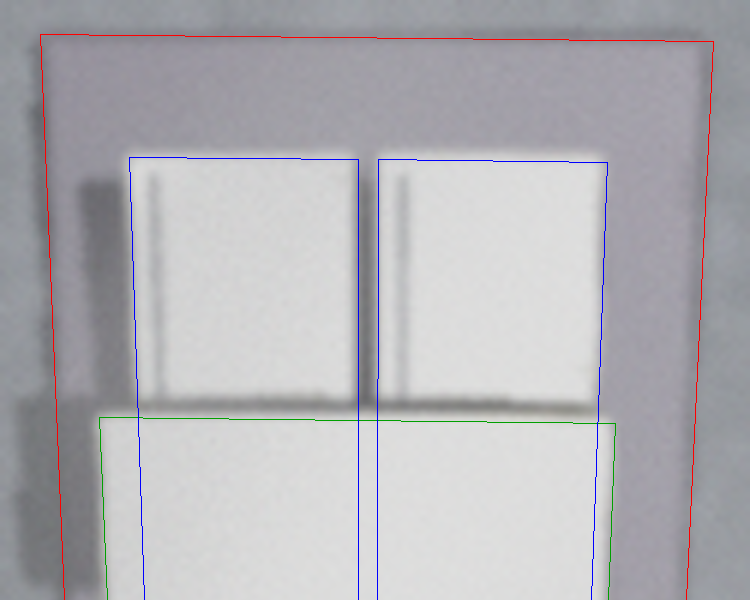

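The outlines fit to about 1 mm. The tool is parallel to the stand within 0.2° and the carton is centred in the grip. The place is at about (0.5315, -0.2053), so I go +89 along tool x and -8.5 along tool y, then down.

```bash
python3 -m jog '[[[20,-2,0,0,0,0,0.5],[30,-3,0,0,0,0,0.5],[29,-3.5,0,0,0,0,0.5],[10,0,0,0,0,0,0.5],[0,0,0,0,0,0,0.5]]]'
python3 -m jog '[[[0,0,20,0,0,0,0.5],[0,0,40,0,0,0,0.5],[0,0,40,0,0,0,0.5],[0,0,15,0,0,0,0.5],[0,0,0,0,0,0,0.5]]]'
python3 -m jog '[[[0,0,0,0,0,0,0.5],[0,0,0,0,0,0,0.5]]]'
python3 - <<'E'
from h import *
s=bot.observe();f=bot.grab_frame("wrist");print(s["position"],s["tool_rot"])
f=bot.grab_frame("scene");p=proj(f,[.519,-.218,.09]).astype(int)
o=p-[50,50];cv2.imwrite("pics/s5.png",cv2.resize(f["img"][o[1]:o[1]+90,o[0]:o[0]+110],None,fx=6,fy=6,interpolation=2)[:,:,::-1])
E
```

```text
clock: 19.1
position: [0.5322, -0.2049, 0.3007]
tool_rot: [-3.141, 0.0, 0.773]
force: [-0.6, 0.0, -1.4]
grip_width: 0.0651
finger_force: 46.0
clock: 19.6
position: [0.5303, -0.2068, 0.1848]
tool_rot: [-3.139, 0.002, 0.77]
force: [-0.2, -0.4, 0.8]
grip_width: 0.0651
finger_force: 45.9
clock: 19.8
position: [0.532, -0.2067, 0.1877]
tool_rot: [3.139, -0.001, 0.77]
force: [-0.0, 0.2, -0.9]
grip_width: 0.0652
finger_force: 45.9
[ 0.53202033 -0.20672326  0.18769748] [ 3.13944726e+00 -1.28037992e-03  7.70471421e-01]
```

View pics/s5.png

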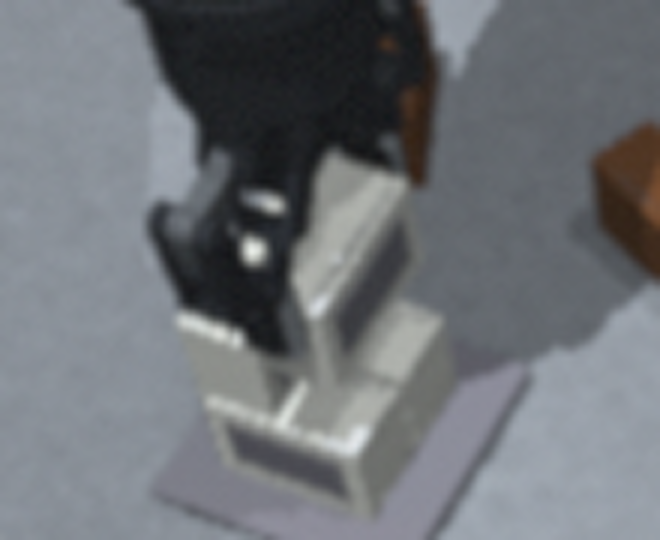

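The crop shows the held carton over the empty half, parallel to the upper carton and clear of it, with no contact force. I'll correct by about 1 mm and go on down.

```bash
python3 -m jog '[[[0.5,-1,10,0,0,0,0.5],[0,0,15,0,0,0,0.5],[0,0,8,0,0,0,0.5],[0,0,2,0,0,0,0.5],[0,0,0,0,0,0,0.5]]]'
python3 -m jog '[[[0,0,0,0,0,0,0.5],[0,0,0,0,0,0,0.5],[0,0,0,0,0,0,0.5]]]'
```

```text
clock: 20.4
position: [0.5308, -0.2052, 0.1503]
tool_rot: [-3.141, 0.001, 0.77]
force: [-0.6, -1.2, -0.3]
grip_width: 0.0653
finger_force: 46.0
clock: 20.7
position: [0.5312, -0.2051, 0.1512]
tool_rot: [3.141, -0.0, 0.771]
force: [-0.9, -0.0, -0.9]
grip_width: 0.0653
finger_force: 46.0
```

Expected contact is at z of about 0.1467.

```bash
python3 -m jog '[[[0,0,2,0,0,0,0.5],[0,0,1,0,0,0,0.5],[0,0,0,0,0,0,0.5],[0,0,0,0,0,0,0.5]]]'
python3 -m jog '[[[0,0,1,0,0,0,0.5],[0,0,0,0,0,0,0.5],[0,0,0,0,0,0,0.5]]]'
```

```text
clock: 21.1
position: [0.5311, -0.2051, 0.1479]
tool_rot: [-3.142, 0.0, 0.771]
force: [-0.7, -0.3, -0.9]
grip_width: 0.0649
finger_force: 46.0
clock: 21.4
position: [0.531, -0.2051, 0.1469]
tool_rot: [-3.142, 0.0, 0.771]
force: [0.4, -0.0, -0.6]
grip_width: 0.0652
finger_force: 46.1
```

```bash
python3 -m jog '[[[0,0,0.5,0,0,0,0.5],[0,0,0.5,0,0,0,0.5],[0,0,0,0,0,0,0.5]]]'
python3 -m jog '[[[0,0,0.5,0,0,0,0.5],[0,0,0,0,0,0,0.5]]]'
```

```text
clock: 21.7
position: [0.5311, -0.2052, 0.1467]
tool_rot: [3.142, -0.001, 0.771]
force: [-4.9, 2.1, 17.0]
grip_width: 0.0654
finger_force: 48.1
clock: 21.9
position: [0.5311, -0.2052, 0.1466]
tool_rot: [3.142, -0.001, 0.771]
force: [-6.9, 3.7, 27.6]
grip_width: 0.0648
finger_force: 49.4
```

```bash
python3 -m jog '[[[0,0,-1,0,0,0,0.5],[0,0,-0.2,0,0,0,0.5],[0,0,0,0,0,0,0.5]]]' 20
python3 -m jog '[[[0,0,0,0,0,0,0.85],[0,0,0,0,0,0,1],[0,0,0,0,0,0,1],[0,0,0,0,0,0,1],[0,0,0,0,0,0,1]]]'
python3 -m jog '[[[0,0,-10,0,0,0,1],[0,0,-25,0,0,0,1],[0,0,-45,0,0,0,1],[0,0,-45,0,0,0,1],[0,0,-25,0,0,0,1]]]'
python3 -m jog '[[[-30,0,0,0,0,0,1],[-35,0,0,0,0,0,1],[-20,0,0,0,0,0,1],[0,0,0,0,0,0,1],[0,0,0,0,0,0,1]]]'
python3 -m jog '[[[0,0,0,0,0,0,1],[0,0,0,0,0,0,1]]]'
python3 - <<'E'
from h import *
s=bot.observe();f=bot.grab_frame("wrist");print(s["position"],s["tool_rot"])
a=np.radians(44.1);c=np.array([.5185,-.218]);R=np.array([[np.cos(a),-np.sin(a)],[np.sin(a),np.cos(a)]])
k=6;o=(proj(f,[*c,.08],s)-[62,55]).astype(int);im=cv2.resize(f["img"][o[1]:o[1]+100,o[0]:o[0]+125],None,fx=k,fy=k,interpolation=2)[:,:,::-1].copy()
box(f,s,*c,a,.055,.055,.012,im,(0,0,255),k,o)
for v in(.018,-.018): box(f,s,*(c+R@[v,0]),a,.0165,.033,.104,im,(0,160,0),k,o)
cv2.imwrite("pics/w6.png",im)
E
```

```text
clock: 22.2
position: [0.5312, -0.2051, 0.1467]
tool_rot: [3.141, -0.0, 0.771]
force: [-1.5, 0.4, 6.0]
grip_width: 0.0654
finger_force: 46.9
clock: 22.7
position: [0.531, -0.2051, 0.1465]
tool_rot: [-3.142, 0.0, 0.771]
force: [-0.4, -0.3, -0.1]
grip_width: 0.0854
finger_force: 0.0
clock: 23.2
position: [0.5313, -0.2057, 0.3006]
tool_rot: [3.139, -0.002, 0.77]
force: [0.5, 0.9, -0.7]
grip_width: 0.0855
finger_force: 0.0
clock: 23.7
position: [0.4701, -0.2644, 0.2972]
tool_rot: [3.141, -0.001, 0.77]
force: [0.9, 1.5, 0.3]
grip_width: 0.0853
finger_force: 0.0
clock: 23.9
position: [0.4706, -0.2637, 0.2966]
tool_rot: [-3.141, -0.0, 0.772]
force: [-0.6, 0.0, 0.6]
grip_width: 0.0851
finger_force: 0.0
[ 0.47064435 -0.26365167  0.29662119] [-3.14147765e+00 -4.97328057e-05  7.71970620e-01]
```

View pics/w6.png

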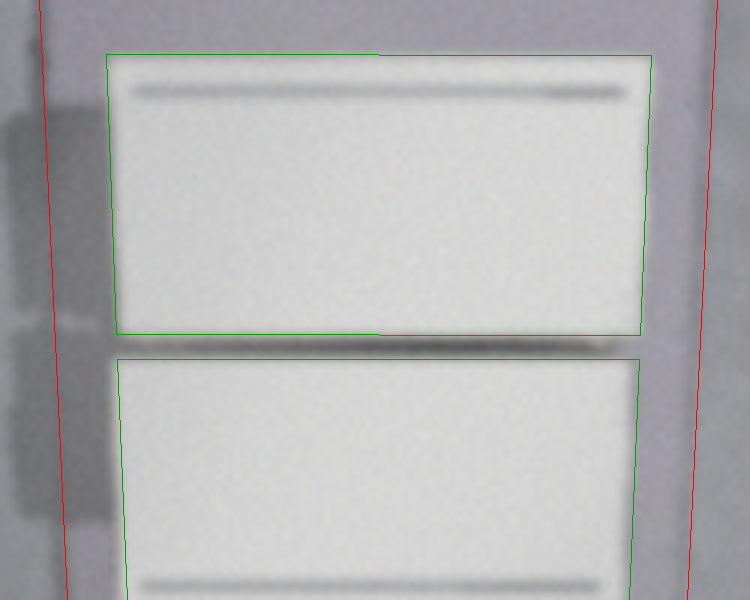

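The placed carton (top, crop rows 55-335) is parallel to the upper one (from row 358), with a gap of about 3 mm and the ends in line. It matches the expected outlines and the arm is clear, so I'll hand in.

```bash
python3 -c "
from workcell import bot
print(bot.job_done())"
```

```text
the job is handed in; nothing more can be done
None
```

The carton was squared flush into the corner, released, then picked up and set upright beside the upper carton, parallel, with about a 3 mm gap and ends in line; I handed the job in at about 24 s.

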